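Slide the pepper mill home into the empty bay

TASK

Put the tall wooden pepper mill away in the one empty bay of the low three-bay wooden dock: push it along the counter with your fingertips, low on its body (only below the steel band), so that it slides upright without tipping, until it stands all the way back in the bay. Do not grip or lift it, and leave the jar, the steel tin, the food processor bowl and the spatula where they are.

Things in the scene. Friction and masses are not known exactly. Their poses are not given: they have to be found in the camera images.
- mill: tall narrow pepper mill of dark wood, 155 mm high, about 0.32 kg, loose and upright; origin at the centre of its underside, z up its axis. Foot 50 mm in diameter up to 40 mm height, narrowing to 36 mm at a steel band at 66 mm. Push it below the band; pushed higher than about 25 mm it may tip. It is taller than the room under most grippers: lean the hand back so that the fingertips lead.
- mill_top: the part of the same mill above the steel band, rigid with the foot: bulbous wooden head up to 36 mm in diameter with a small steel knob; origin on the mill axis at the band, 66 mm above the mill's underside. Not to be touched.
- dock: fixed low dock of pale wood, no floor: a back rail and four fins (12 mm thick), all 45 mm high, form three bays side by side along its y, 86 mm apart, each 74 mm wide, 62 mm deep, open towards the robot (its -x). Origin on the counter in the middle bay, 25 mm in front of the rail; fins run from x = -37 to +25 mm. +x points from the open side to the rail.
- pad: round grey felt pad, 52 mm in diameter, flush with the counter (no step), in the empty bay: it marks that bay. Origin at its centre, 25 mm in front of the rail and midway between the fins, axes as the dock's: a mill standing centred here just touches the back rail.
- jar: closed glass jar with a steel lid, 64 mm in diameter, 90 mm high, 0.4 kg, standing loose in another bay; origin at the centre of its underside. Leave it alone.
- tin: round stainless steel tin with its lid on, 62 mm in diameter, 82 mm high, 0.35 kg, standing loose in another bay; origin at the centre of its underside. Leave it alone.
- bowl: grey plastic food processor bowl with lid, side handle and a feed chute holding its clear pusher, 176 mm in diameter, 223 mm high, standing loose to the robot's left; origin at the centre of its underside. Leave it alone.
- spatula: stainless steel spatula, 280 mm long, lying on the counter to the robot's right; origin under its middle. Leave it alone.

How it is judged (in metres and radians):
At the end, for the whole second after the job is handed in: The mill stands upright and at rest on the counter in the empty bay, its foot within 15 mm of the back rail, between the fins; the four bystanders are within 20 mm of where they stood (x of mill in the frame of pad between -0.015 and 0.006 m and y of mill in the frame of pad between -0.02 and 0.02 m and angle between mill's own z axis and vertical below 0.05 rad and height (world z) of mill below 0.006 m and linear speed of mill below 0.01 m/s and not (distance of jar from where it was at the start of the episode above 0.02 m) and not (distance of tin from where it was at the start of the episode above 0.02 m) and not (distance of bowl from where it was at the start of the episode above 0.02 m) and not (distance of spatula from where it was at the start of the episode above 0.02 m)); the robot touches nothing.
It fails at once if the mill is tipped by more than about 14 degrees (angle between mill's own z axis and vertical above 0.25 rad).
It fails at once if the mill is lifted off the counter by 10 mm or more (height (world z) of mill above 0.01 m).
It fails at once if the mill is touched above the steel band by the hand or arm (more than 1 N) (contact force between any of the fingers, the arm and mill_top above 1 N).
It fails at once if the jar, steel tin, bowl or spatula is shifted by more than 20 mm (distance of any of jar, tin, bowl, spatula from where it was at the start of the episode above 0.02 m).
It fails at once if the jar, steel tin or bowl is tipped over (angle between any of jar, tin, bowl's own z axis and vertical above 0.3 rad).
It also fails if it takes over 64 s, if anything falls off the work surface, if the arm or the gripper's body presses on something with over 40 N, if the wrist force passes 120 N, or if a joint passes its speed limit or range.

ROBOT

A 6-joint arm with a two-finger parallel gripper is mounted at the origin on the work surface. World frame = base frame: x ahead of the robot, y to its left, z up, the work surface at z = 0. Lengths are in mm, angles in degrees, forces in N, time in s.
With the tool pointing down it reaches from about 300 to 850 mm from the base axis. Payload 4.2 kg.
Tool frame: the origin (TCP) lies midway between the tips of the shut fingers; the grasp point (between the pads) lies 19 mm behind it; z points along the fingers, y is the direction in which the jaws open and shut (so a half turn about z gives the same grasp; the last joint's range is limited). The gripper opens to 91 mm and grips with 3 to 60 N. Pads are 32 mm wide; open, the fingers measure 118 mm over their backs; the gripper's body (76 mm by 178 mm) begins 60 mm behind the grasp point.
Start: joints at [-70.818, 18.312, 89.639, -0, 72.044, -1.146], TCP at [199.761, -539.202, 213.976] pointing down, gripper open.
Joint ranges: [-177.97, 177.97], [-48.28, 115.42], [12.27, 149.76], [-77.06, 257.06], [2.81, 150.46], [-146.56, 146.56]. Speed limits (degrees/s): [147.25, 147.25, 180, 180, 180, 180].

INTERFACE

Orientations are given as [roll, pitch, yaw] about the fixed x, y, z axes, in that order (R = Rz(yaw) Ry(pitch) Rx(roll)).
In Python, from workcell import env gives the robot as it stands.
- The arm moves only by the shell command python3 -m jog 'ROWS' [FORCE]. ROWS is JSON, a list of rows, each an object of numbers: "dx", "dy", "dz": the shift along the world's x, y, z in m; "wx", "wy", "wz": the turn, a rotation vector about the world's x, y, z in rad; "grip": the gripper's target within -1 to 1 (shut at 1, half-way at 0, fully open at -1). In form: [{"dx": .., "dy": .., "dz": .., "wx": .., "wy": .., "wz": .., "grip": ..}, ...]. A call has 1 to 10 rows; each row shifts and turns the commanded pose from where the row before left it; what a row does not reach is not made up. A row lasts 1/10 s, in which the tool goes at most 50 mm and 8.59 degrees, less where a joint would pass 70% of its speed; a pose out of reach is approached as far as the arm can. A call with a gripper value outside its range is refused whole. The fingers move at their own pace and stop on an object; FORCE is the grip in N (left out, the last holds). Time passes only in rows, so rows that do not move let the fingers close. It gives the time, the measured TCP pose, the force and the opening at its end, in the units of the state.
- env.state(): the state, without advancing time (a new reading comes with each control period).
- env.grab_frame(name): name is "side" or "top"; returns the picture (480x640x3 uint8, red, green, blue); there is no depth.
- env.get_calibration(name): a dict with "fx", "fy", "cx", "cy" (pixels), "R" (3x3) and "t" (3): a world point X has camera coordinates R X + t. Camera axes: x right, y down, z forward; pixel columns grow to the right and rows downward; lengths in mm; the calibration is good to about 2 mm. A picture is of the moment at which its call begins. get_calibration takes no time and is no camera call.
- env.job_done(): hands the job in, once; it reports no verdict.
The state is a dict: "time_s": time; "qpos": joint angles; "qvel": joint speeds; "effort": joint torques, N m; "ee_pos": TCP position; "ee_rot": TCP orientation; "force": force on the tool from outside, world axes, zero at the start; "torque": the same for the moment, N m; "gripper_width": finger opening in mm.
Only numpy, scipy, OpenCV 4.12 (cv2) and the standard library are available. Lean on these libraries where they do the work, as an engineer would, in place of code of your own. Each camera call takes 0.05 s, during which the arm holds its last target. There are 200 camera calls.

## Working session

There is one attempt and no reset: what is moved stays moved. The work goes in short steps, Python scripts to look and compute and a shell command to move; the robot and the scene stay as the last step left them, time stands still between calls to the robot, and variables do not carry over. Pictures are saved under pics/ and viewed, about 8 in all and at most 12, crops included, and the job is handed in when it is done.

```bash
mkdir -p pics; python3 - <<'E'
from workcell import env
import cv2
for n in("side","top"):
    cv2.imwrite(f"pics/{n}0.png",env.grab_frame(n)[:,:,::-1])
    print(n,env.get_calibration(n))
print(env.state())
E
```

```text
side {'fx': 499.94945596998105, 'fy': 499.94945596998105, 'cx': 309.97497765544216, 'cy': 235.87731598696547, 'R': array([[-0.88364116, -0.46804017, -0.01080266],
       [-0.25414868,  0.49894556, -0.82852989],
       [ 0.39317521, -0.72937763, -0.55984063]]), 't': array([537.51979245, 211.48436504, 981.6088923 ])}
top {'fx': 441.2987633771902, 'fy': 441.2987633771902, 'cx': 317.200271141656, 'cy': 238.92591487392167, 'R': array([[-0.02929997, -0.99888156, -0.03710987],
       [-0.99505286,  0.03267322, -0.09382036],
       [ 0.09492793,  0.03417735, -0.99489728]]), 't': array([ 51.92189979, 603.81260931, 945.42656975])}
{'time_s': 0.1, 'qpos': array([-7.08180251e+01,  1.83495358e+01,  8.96989240e+01, -1.77811268e-03,
        7.20427691e+01, -1.14645500e+00]), 'qvel': array([ 0.07476176, -0.02710314, -0.20155639, -0.08324075, -0.02407858,
       -0.05469981]), 'effort': array([ 1.22750691e-03, -4.13329411e+01, -2.32509720e+01,  7.29036774e-02,
        4.21847985e-02, -5.41333395e-05]), 'ee_pos': array([ 199.5975869 , -538.7772687 ,  213.19206058]), 'ee_rot': array([-1.79908756e+02, -1.35030783e-04,  2.03289794e+01]), 'force': array([ 0.79156213, -0.10546354, -0.0541842 ]), 'torque': array([ 0.01978443,  0.03870368, -0.03869202]), 'gripper_width': 91.2766741076046}
```

View pics/side0.png

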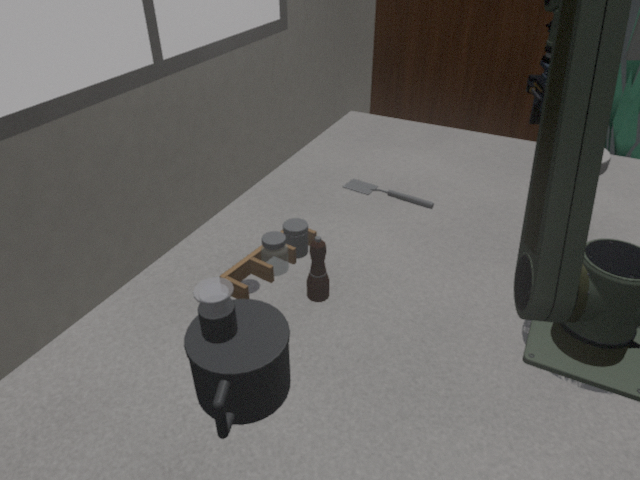

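View pics/top0.png

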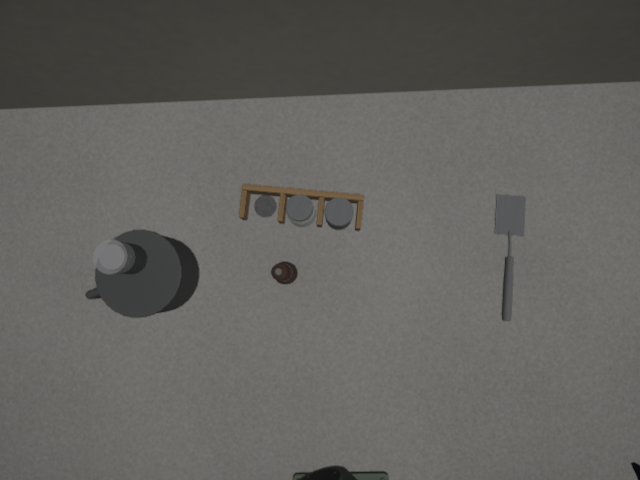

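Top view: the empty bay is the left one (pad about (265,206)) and the mill foot is about (286,273). The jar and tin are in the middle and right bays, the bowl is at left and the spatula at right. Side view: the mill foot is about (318,290) and the pad about (250,286).

```bash
cat > h.py <<'E'
from workcell import env
import numpy as np, cv2
C={n:env.get_calibration(n) for n in("side","top")}
def ray(n,p):
    c=C[n];d=np.array([(p[0]-c["cx"])/c["fx"],(p[1]-c["cy"])/c["fy"],1.]);return -c["R"].T@c["t"],c["R"].T@d
def on(n,p,z):
    o,d=ray(n,p);return o+d*(z-o[2])/d[2]
def tri(a,b):
    o1,d1=ray("top",a);o2,d2=ray("side",b)
    s=np.linalg.lstsq(np.c_[d1,-d2],o2-o1,rcond=None)[0]
    p,q=o1+s[0]*d1,o2+s[1]*d2;return (p+q)/2,np.linalg.norm(p-q)
def proj(n,X):
    c=C[n];v=c["R"]@X+c["t"];return np.array([c["fx"]*v[0]/v[2]+c["cx"],c["fy"]*v[1]/v[2]+c["cy"]])
E
python3 - <<'E'
from h import *
t=cv2.imread("pics/top0.png");s=cv2.imread("pics/side0.png")
H=cv2.cvtColor(t,cv2.COLOR_BGR2HSV)
w=((H[...,1]>90)&(H[...,2]>60)).astype(np.uint8);w[:150]=0;w[240:]=0
c=max(cv2.findContours(w,0,2)[0],key=cv2.contourArea)
print("dock bbox",cv2.boundingRect(c), "minrect",cv2.boxPoints(cv2.minAreaRect(c)).tolist())
print("dock box z45",[on("top",p,45).round(1).tolist() for p in cv2.boxPoints(cv2.minAreaRect(c))])
for nm,im in(("top",t),("side",s)):
    x0,x1,y0,y1=dict(top=(260,310,250,295),side=(295,340,230,310))[nm]
    g=im[y0:y1,x0:x1].max(2); m=(g<75).astype(np.uint8)
    c=max(cv2.findContours(m,0,2)[0],key=cv2.contourArea)
    print(nm,"mill bbox",[a+b for a,b in zip(cv2.boundingRect(c),(x0,y0,0,0))],on(nm,(0,0),0)[2])
big=np.vstack([np.hstack([cv2.resize(t[170:300,225:375],None,fx=2.6,fy=2.6,interpolation=2),]),])
b2=cv2.resize(s[220:320,210:360],(390,260),interpolation=2)
out=np.zeros((598+0,390,3),np.uint8);out[:338]=big[:338,:390];out[338:598]=b2
cv2.imwrite("pics/crop.png",cv2.convertScaleAbs(out,alpha=1.5))
E
```

```text
dock bbox (239, 184, 124, 45) minrect [[238.78688049316406, 217.34426879882812], [241.83607482910156, 183.80328369140625], [362.8360595703125, 194.80328369140625], [359.786865234375, 228.34426879882812]]
dock box z45 [[656.9, 203.6, 45.0], [731.6, 195.9, 45.0], [697.2, -70.0, 45.0], [623.7, -60.5, 45.0]]
top mill bbox [271, 262, 27, 22] 0.0
side mill bbox [295, 230, 34, 72] 0.0
```

View pics/crop.png

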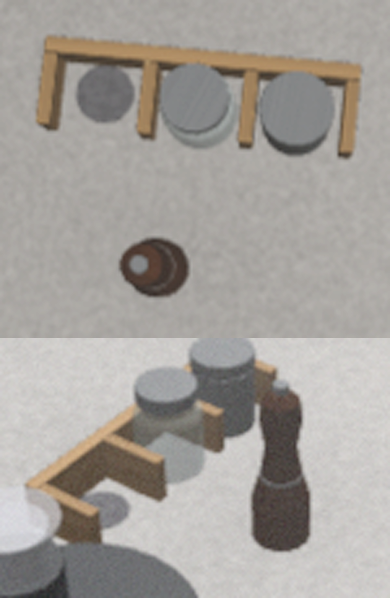

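```bash
python3 - <<'E'
from h import *
f=lambda x,y:(225+x/2.6,170+y/2.6); g=lambda x,y:(210+x/2.6,220+(y-338)/2.6)
print("pad",on("top",f(105,94),0), "tri",tri(f(105,94),g(108,509)))
for z in(20,30,40):print("mill z",z,on("top",f(158.5,267),z))
print("knob",tri(f(139,264),g(281,384)))
print("foot side z0 front edge",on("side",g(281,550),0))
o,d=ray("side",g(281,520));u=d[:2]/np.linalg.norm(d[:2]);p=on("side",g(281,550),0)[:2];print("axis from side",p+25*u)
print("rail corners tri L",tri((242,184),g(30,486)))
for c in [(60,45),(355,73),(46,125)]: print(on("top",f(*c),45))
# bowl, spatula
print("bowl z150",on("top",(139,273),150),"pad->right fins front",on("top",f(146,135),45))
E
```

```text
pad [687.59631574 151.2238125    0.        ] tri (array([684.37816508, 149.65698928,  -1.32841367]), np.float64(7.566279987645562))
mill z 20 [533.04083764 105.03159709  20.        ]
mill z 30 [532.83207657 103.95714147  30.        ]
mill z 40 [532.6233155  102.88268586  40.        ]
knob (array([532.46802481, 105.18075017, 150.80412581]), np.float64(1.0789579255608421))
foot side z0 front edge [520.14702677 128.61070217   0.        ]
axis from side [531.58359713 106.37998337]
rail corners tri L (array([729.23079044, 194.78989548,  40.36674859]), np.float64(6.555031855150006))
[723.22436501 182.06889403  45.        ]
[690.04053026 -66.88344971  45.        ]
[655.00482898 194.9663953   45.        ]
bowl z150 [538.34454537 378.37253309 150.        ] pad->right fins front [643.58191945 110.38488285  45.        ]
```

Mill at (532,105) and pad at (687,151), with the dock yawed about -7°. The knob height triangulates to 151 mm, which fits. In the pad frame the mill is at (-149,-65) mm. My plan is to lean the hand 45° and set the fingers about 34 mm apart as a cradle. I'll push on a heading of 42° to in front of the bay, then re-aim to -7° and push in.

```bash
R='{"dx":0.0125,"dy":0.0285,"wz":0.0189,"grip":0.25}'; python3 -m jog '[{"dx":0.0125,"dy":0.0285,"wz":0.0189,"grip":0.25},{"dx":0.0125,"dy":0.0285,"wz":0.0189,"grip":0.25},{"dx":0.0125,"dy":0.0285,"wz":0.0189,"grip":0.25},{"dx":0.0125,"dy":0.0285,"wz":0.0189,"grip":0.25},{"dx":0.0125,"dy":0.0285,"wz":0.0189,"grip":0.25},{"dx":0.0125,"dy":0.0285,"wz":0.0189,"grip":0.25},{"dx":0.0125,"dy":0.0285,"wz":0.0189,"grip":0.25},{"dx":0.0125,"dy":0.0285,"wz":0.0189,"grip":0.25},{"dx":0.0125,"dy":0.0285,"wz":0.0189,"grip":0.25},{"dx":0.0125,"dy":0.0285,"wz":0.0189,"grip":0.25}]' 20
python3 -m jog '[{"dx":0.0125,"dy":0.0285,"wz":0.0189,"grip":0.25},{"dx":0.0125,"dy":0.0285,"wz":0.0189,"grip":0.25},{"dx":0.0125,"dy":0.0285,"wz":0.0189,"grip":0.25},{"dx":0.0125,"dy":0.0285,"wz":0.0189,"grip":0.25},{"dx":0.0125,"dy":0.0285,"wz":0.0189,"grip":0.25},{"dx":0.0125,"dy":0.0285,"wz":0.0189,"grip":0.25},{"dx":0.0125,"dy":0.0285,"wz":0.0189,"grip":0.25},{"dx":0.0125,"dy":0.0285,"wz":0.0189,"grip":0.25},{"dx":0.0125,"dy":0.0285,"wz":0.0189,"grip":0.25},{"dx":0.0125,"dy":0.0285,"wz":0.0189,"grip":0.25}]'
python3 -m jog '[{"wx":0.0525,"wy":-0.0583,"grip":0.25},{"wx":0.0525,"wy":-0.0583,"grip":0.25},{"wx":0.0525,"wy":-0.0583,"grip":0.25},{"wx":0.0525,"wy":-0.0583,"grip":0.25},{"wx":0.0525,"wy":-0.0583,"grip":0.25},{"wx":0.0525,"wy":-0.0583,"grip":0.25},{"wx":0.0525,"wy":-0.0583,"grip":0.25},{"wx":0.0525,"wy":-0.0583,"grip":0.25},{"wx":0.0525,"wy":-0.0583,"grip":0.25},{"wx":0.0525,"wy":-0.0583,"grip":0.25}]'
python3 -c "
from workcell import env
print(env.state()['qpos'])"
```

```text
[-7.08180251e+01  1.83495358e+01  8.96989240e+01 -1.77811268e-03
  7.20427691e+01 -1.14645500e+00]invalid input
invalid input
invalid input
```

```bash
python3 -m jog '[{"dx":0.0125,"dy":0.0285,"dz":0,"wx":0,"wy":0,"wz":0.0189,"grip":0.25},{"dx":0.0125,"dy":0.0285,"dz":0,"wx":0,"wy":0,"wz":0.0189,"grip":0.25},{"dx":0.0125,"dy":0.0285,"dz":0,"wx":0,"wy":0,"wz":0.0189,"grip":0.25},{"dx":0.0125,"dy":0.0285,"dz":0,"wx":0,"wy":0,"wz":0.0189,"grip":0.25},{"dx":0.0125,"dy":0.0285,"dz":0,"wx":0,"wy":0,"wz":0.0189,"grip":0.25}]' 20
```

```text
time_s: 0.6
ee_pos: [262.4, -395.3, 213.6]
ee_rot: [-180.0, -0.0, 25.8]
force: [0.9, -0.3, 0.3]
gripper_width: 54.1
```

```bash
python3 -m jog '[{"dx":0.0125,"dy":0.0285,"dz":0,"wx":0,"wy":0,"wz":0.0189,"grip":0.25},{"dx":0.0125,"dy":0.0285,"dz":0,"wx":0,"wy":0,"wz":0.0189,"grip":0.25},{"dx":0.0125,"dy":0.0285,"dz":0,"wx":0,"wy":0,"wz":0.0189,"grip":0.25},{"dx":0.0125,"dy":0.0285,"dz":0,"wx":0,"wy":0,"wz":0.0189,"grip":0.25},{"dx":0.0125,"dy":0.0285,"dz":0,"wx":0,"wy":0,"wz":0.0189,"grip":0.25},{"dx":0.0125,"dy":0.0285,"dz":0,"wx":0,"wy":0,"wz":0.0189,"grip":0.25},{"dx":0.0125,"dy":0.0285,"dz":0,"wx":0,"wy":0,"wz":0.0189,"grip":0.25},{"dx":0.0125,"dy":0.0285,"dz":0,"wx":0,"wy":0,"wz":0.0189,"grip":0.25},{"dx":0.0125,"dy":0.0285,"dz":0,"wx":0,"wy":0,"wz":0.0189,"grip":0.25},{"dx":0.0125,"dy":0.0285,"dz":0,"wx":0,"wy":0,"wz":0.0189,"grip":0.25}]'
python3 -m jog '[{"dx":0.0125,"dy":0.0285,"dz":0,"wx":0,"wy":0,"wz":0.0189,"grip":0.25},{"dx":0.0125,"dy":0.0285,"dz":0,"wx":0,"wy":0,"wz":0.0189,"grip":0.25},{"dx":0.0125,"dy":0.0285,"dz":0,"wx":0,"wy":0,"wz":0.0189,"grip":0.25},{"dx":0.0125,"dy":0.0285,"dz":0,"wx":0,"wy":0,"wz":0.0189,"grip":0.25},{"dx":0.0125,"dy":0.0285,"dz":0,"wx":0,"wy":0,"wz":0.0189,"grip":0.25}]'
python3 -m jog '[{"dx":0,"dy":0,"dz":0,"wx":0.0525,"wy":-0.0583,"wz":0,"grip":0.25},{"dx":0,"dy":0,"dz":0,"wx":0.0525,"wy":-0.0583,"wz":0,"grip":0.25},{"dx":0,"dy":0,"dz":0,"wx":0.0525,"wy":-0.0583,"wz":0,"grip":0.25},{"dx":0,"dy":0,"dz":0,"wx":0.0525,"wy":-0.0583,"wz":0,"grip":0.25},{"dx":0,"dy":0,"dz":0,"wx":0.0525,"wy":-0.0583,"wz":0,"grip":0.25},{"dx":0,"dy":0,"dz":0,"wx":0.0525,"wy":-0.0583,"wz":0,"grip":0.25},{"dx":0,"dy":0,"dz":0,"wx":0.0525,"wy":-0.0583,"wz":0,"grip":0.25},{"dx":0,"dy":0,"dz":0,"wx":0.0525,"wy":-0.0583,"wz":0,"grip":0.25},{"dx":0,"dy":0,"dz":0,"wx":0.0525,"wy":-0.0583,"wz":0,"grip":0.25},{"dx":0,"dy":0,"dz":0,"wx":0.0525,"wy":-0.0583,"wz":0,"grip":0.25}]'
python3 -c "
from workcell import env
print(env.state()['qpos'])"
```

```text
time_s: 1.6
ee_pos: [387.3, -110.4, 213.8]
ee_rot: [-180.0, 0.0, 36.6]
force: [0.9, 0.0, 0.2]
gripper_width: 34.1
time_s: 2.1
ee_pos: [449.8, 32.1, 213.7]
ee_rot: [-180.0, 0.0, 42.0]
force: [0.4, -0.8, -0.5]
gripper_width: 34.0
time_s: 3.1
ee_pos: [449.6, 30.7, 214.1]
ee_rot: [179.9, -45.1, 42.0]
force: [-1.1, -0.3, -0.9]
gripper_width: 34.4
[-27.37826255  -0.78503702 129.61580271  59.37669176  50.37969138
 -19.0205613 ]
```

```bash
python3 -m jog '[{"dx":0,"dy":0,"dz":-0.018,"wx":0,"wy":0,"wz":0,"grip":0.25},{"dx":0,"dy":0,"dz":-0.018,"wx":0,"wy":0,"wz":0,"grip":0.25},{"dx":0,"dy":0,"dz":-0.018,"wx":0,"wy":0,"wz":0,"grip":0.25},{"dx":0,"dy":0,"dz":-0.018,"wx":0,"wy":0,"wz":0,"grip":0.25},{"dx":0,"dy":0,"dz":-0.018,"wx":0,"wy":0,"wz":0,"grip":0.25},{"dx":0,"dy":0,"dz":-0.018,"wx":0,"wy":0,"wz":0,"grip":0.25},{"dx":0,"dy":0,"dz":-0.018,"wx":0,"wy":0,"wz":0,"grip":0.25},{"dx":0,"dy":0,"dz":-0.018,"wx":0,"wy":0,"wz":0,"grip":0.25},{"dx":0,"dy":0,"dz":-0.018,"wx":0,"wy":0,"wz":0,"grip":0.25},{"dx":0,"dy":0,"dz":-0.018,"wx":0,"wy":0,"wz":0,"grip":0.25}]'
python3 -m jog '[{"dx":0,"dy":0,"dz":-0.01,"wx":0,"wy":0,"wz":0,"grip":0.25},{"dx":0,"dy":0,"dz":-0.01,"wx":0,"wy":0,"wz":0,"grip":0.25},{"dx":0,"dy":0,"dz":0,"wx":0,"wy":0,"wz":0,"grip":0.25},{"dx":0,"dy":0,"dz":0,"wx":0,"wy":0,"wz":0,"grip":0.25}]'
python3 - <<'E'
from h import *
print(env.state()['qpos'])
t=env.grab_frame("top");s=env.grab_frame("side")
o=np.vstack([cv2.resize(t[170:360,200:390],(400,400),interpolation=2),]);p=cv2.resize(s[190:360,230:400],(400,400),interpolation=2)
cv2.imwrite("pics/a1.png",cv2.convertScaleAbs(np.hstack([o,p]),alpha=1.6)[:,:,::-1])
E
```

```text
time_s: 4.1
ee_pos: [449.8, 30.6, 33.2]
ee_rot: [180.0, -44.9, 42.0]
force: [-0.2, 0.4, 0.1]
gripper_width: 34.1
time_s: 4.5
ee_pos: [449.7, 30.8, 13.9]
ee_rot: [-179.9, -44.9, 42.0]
force: [-0.1, 0.3, 0.6]
gripper_width: 34.4
[-27.23708955  26.9335796  144.96930949 102.61145856  42.59664715
 -78.72201958]
```

View pics/a1.png

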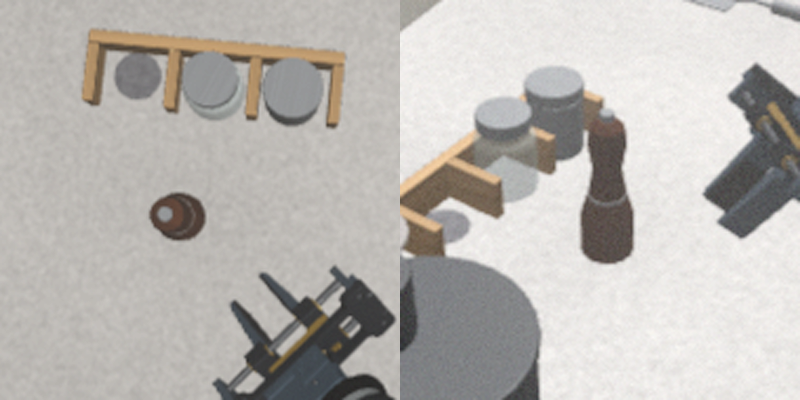

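Fingertips are about 30 mm apart, aimed at the foot and low; the hand is clear of everything. Approach, then push slowly.

```bash
python3 -m jog '[{"dx":0.0075,"dy":0.0067,"dz":0,"wx":0,"wy":0,"wz":0,"grip":0.25},{"dx":0.0075,"dy":0.0067,"dz":0,"wx":0,"wy":0,"wz":0,"grip":0.25},{"dx":0.0075,"dy":0.0067,"dz":0,"wx":0,"wy":0,"wz":0,"grip":0.25},{"dx":0.0075,"dy":0.0067,"dz":0,"wx":0,"wy":0,"wz":0,"grip":0.25},{"dx":0.0075,"dy":0.0067,"dz":0,"wx":0,"wy":0,"wz":0,"grip":0.25},{"dx":0.0075,"dy":0.0067,"dz":0,"wx":0,"wy":0,"wz":0,"grip":0.25},{"dx":0.004,"dy":0.0036,"dz":0,"wx":0,"wy":0,"wz":0,"grip":0.25},{"dx":0.003,"dy":0.0027,"dz":0,"wx":0,"wy":0,"wz":0,"grip":0.25}]'
python3 -m jog '[{"dx":0.003,"dy":0.0027,"dz":0,"wx":0,"wy":0,"wz":0,"grip":0.25},{"dx":0.003,"dy":0.0027,"dz":0,"wx":0,"wy":0,"wz":0,"grip":0.25},{"dx":0.003,"dy":0.0027,"dz":0,"wx":0,"wy":0,"wz":0,"grip":0.25},{"dx":0.003,"dy":0.0027,"dz":0,"wx":0,"wy":0,"wz":0,"grip":0.25},{"dx":0.003,"dy":0.0027,"dz":0,"wx":0,"wy":0,"wz":0,"grip":0.25},{"dx":0.003,"dy":0.0027,"dz":0,"wx":0,"wy":0,"wz":0,"grip":0.25}]'
python3 -m jog '[{"dx":0.003,"dy":0.0027,"dz":0,"wx":0,"wy":0,"wz":0,"grip":0.25},{"dx":0.003,"dy":0.0027,"dz":0,"wx":0,"wy":0,"wz":0,"grip":0.25},{"dx":0.003,"dy":0.0027,"dz":0,"wx":0,"wy":0,"wz":0,"grip":0.25},{"dx":0.003,"dy":0.0027,"dz":0,"wx":0,"wy":0,"wz":0,"grip":0.25},{"dx":0.003,"dy":0.0027,"dz":0,"wx":0,"wy":0,"wz":0,"grip":0.25},{"dx":0.003,"dy":0.0027,"dz":0,"wx":0,"wy":0,"wz":0,"grip":0.25}]'
python3 - <<'E'
from h import *
print(env.state()['qpos'])
t=env.grab_frame("top");s=env.grab_frame("side")
o=np.vstack([cv2.resize(t[170:360,200:390],(400,400),interpolation=2),]);p=cv2.resize(s[190:360,230:400],(400,400),interpolation=2)
cv2.imwrite("pics/a2.png",cv2.convertScaleAbs(np.hstack([o,p]),alpha=1.6)[:,:,::-1])
E
```

```text
time_s: 5.4
ee_pos: [502.1, 77.9, 13.9]
ee_rot: [-180.0, -44.9, 42.0]
force: [0.1, 0.4, 0.4]
gripper_width: 34.3
time_s: 6.0
ee_pos: [519.7, 93.6, 13.8]
ee_rot: [-180.0, -44.9, 41.9]
force: [-1.0, -0.5, 0.6]
gripper_width: 33.9
time_s: 6.6
ee_pos: [538.0, 109.9, 13.9]
ee_rot: [-180.0, -44.9, 42.0]
force: [-0.5, -1.8, 0.2]
gripper_width: 34.5
[ -9.47829112  28.40098359 136.63076514 113.66812089  37.11743297
 -70.42168086]
```

View pics/a2.png

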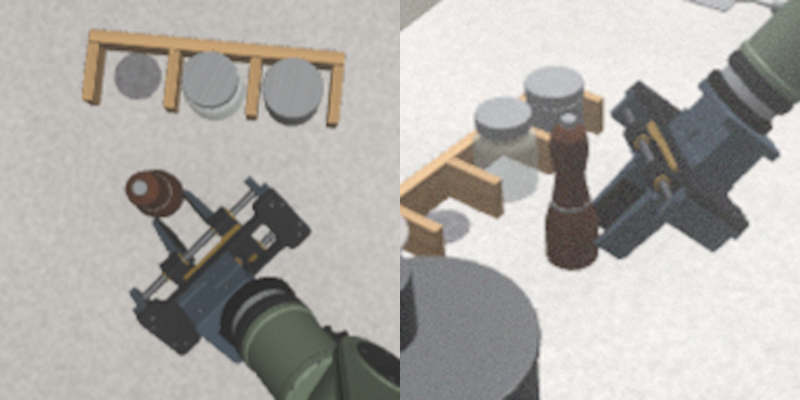

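Mill is upright, cradled by both tips, moved toward upper left; knob at top px (266.5,258.8), side px (301.4,240.2).

```bash
cat >> h.py <<'E'
PAD=np.array([687.5,151.]);a=np.radians(-7);ex=np.array([np.cos(a),np.sin(a)]);ey=np.array([-ex[1],ex[0]])
def padf(p): d=np.asarray(p)[:2]-PAD; return np.round([d@ex,d@ey],1)
E
python3 - <<'E'
from h import *
X,e=tri((266.5,258.8),(301.4,240.2));print(X,e,padf(X)); print(on("top",(200+160*.475,170+195*.475),30))
for n,p,z in(("jar",(200+210*.475,170+80*.475),90),("tin",(200+293*.475,170+87*.475),82)):P=on("top",p,z);print(n,P,padf(P))
E
```

```text
[558.31666464 128.1788895  150.48738464] 0.20617705449629084 [-125.4  -38.4]
[555.61414713 125.47381829  30.        ]
jar [665.36682765  65.59068052  90.        ] [-11.6 -87.5]
tin [656.7228634  -16.47344383  82.        ] [ -10.1 -170. ]
```

```bash
python3 -m jog '[{"dx":0.0031,"dy":0.0028,"dz":0,"wx":0,"wy":0,"wz":0,"grip":0.25},{"dx":0.0031,"dy":0.0028,"dz":0,"wx":0,"wy":0,"wz":0,"grip":0.25},{"dx":0.0031,"dy":0.0028,"dz":0,"wx":0,"wy":0,"wz":0,"grip":0.25},{"dx":0.0031,"dy":0.0028,"dz":0,"wx":0,"wy":0,"wz":0,"grip":0.25},{"dx":0.0031,"dy":0.0028,"dz":0,"wx":0,"wy":0,"wz":0,"grip":0.25},{"dx":0.0031,"dy":0.0028,"dz":0,"wx":0,"wy":0,"wz":0,"grip":0.25}]'
python3 -m jog '[{"dx":0.0031,"dy":0.0028,"dz":0,"wx":0,"wy":0,"wz":0,"grip":0.25},{"dx":0.0031,"dy":0.0028,"dz":0,"wx":0,"wy":0,"wz":0,"grip":0.25},{"dx":0.0031,"dy":0.0028,"dz":0,"wx":0,"wy":0,"wz":0,"grip":0.25},{"dx":0.0031,"dy":0.0028,"dz":0,"wx":0,"wy":0,"wz":0,"grip":0.25},{"dx":0.0031,"dy":0.0028,"dz":0,"wx":0,"wy":0,"wz":0,"grip":0.25},{"dx":0.0015,"dy":0.0014,"dz":0,"wx":0,"wy":0,"wz":0,"grip":0.25}]'
python3 -m jog '[{"dx":-0.008,"dy":-0.0072,"dz":0,"wx":0,"wy":0,"wz":0,"grip":0.25},{"dx":-0.015,"dy":-0.0135,"dz":0,"wx":0,"wy":0,"wz":0,"grip":0.25},{"dx":-0.018,"dy":-0.0162,"dz":0,"wx":0,"wy":0,"wz":0,"grip":0.25},{"dx":-0.015,"dy":-0.0135,"dz":0.01,"wx":0,"wy":0,"wz":0,"grip":0.25},{"dx":0,"dy":0,"dz":0,"wx":0,"wy":0,"wz":0,"grip":0.25}]'
python3 - <<'E'
from h import *
print(env.state()['qpos'])
t=env.grab_frame("top");s=env.grab_frame("side")
o=np.vstack([cv2.resize(t[170:360,200:390],(400,400),interpolation=2),]);p=cv2.resize(s[190:360,230:400],(400,400),interpolation=2)
cv2.imwrite("pics/a3.png",cv2.convertScaleAbs(np.hstack([o,p]),alpha=1.6)[:,:,::-1])
E
```

```text
time_s: 7.3
ee_pos: [556.6, 126.8, 14.0]
ee_rot: [-180.0, -44.9, 42.0]
force: [-1.3, -0.6, -0.4]
gripper_width: 34.4
time_s: 7.9
ee_pos: [573.7, 142.2, 14.0]
ee_rot: [180.0, -45.0, 42.0]
force: [-1.4, -0.7, -1.0]
gripper_width: 33.9
time_s: 8.4
ee_pos: [515.7, 90.2, 24.4]
ee_rot: [-179.9, -44.9, 41.8]
force: [0.7, 0.1, -0.0]
gripper_width: 34.2
[-13.25547346  26.2240602  138.67563944 109.49910316  37.93826513
 -69.58602738]
```

View pics/a3.png

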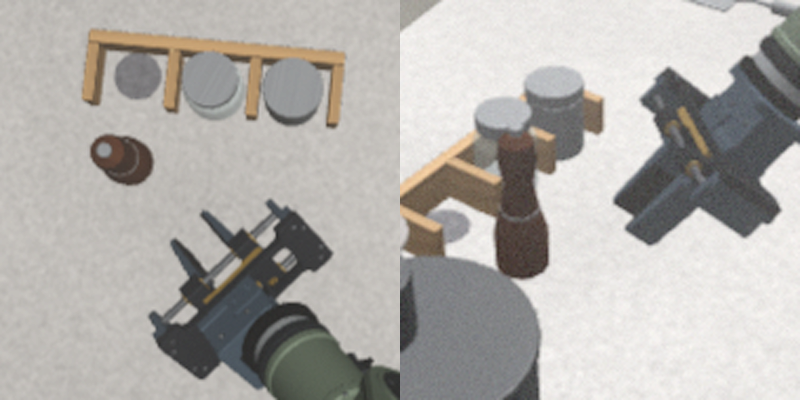

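Mill stands upright in front of the left bay: knob at top px (249,240.8), foot at about (261,246).

```bash
python3 - <<'E'
from h import *
X=on("top",(200+103*.475,170+149*.475),151);print(X,padf(X)); print(tri((200+103*.475,170+149*.475),(230+114*.425,190+133*.425)))
Y=on("top",(200+130*.475,170+160*.475),30);print(Y,padf(Y))
M=(X[:2]+Y[:2])/2
for k in(80,29):print("tcp",M-k*ex)
E
```

```text
[594.27742199 161.6982868  151.        ] [-93.8  -0.7]
(array([594.01725695, 162.42616129, 144.9161648 ]), np.float64(1.8736896860340861))
[593.37783389 156.39178169  30.        ] [-94.1  -6.1]
tcp [514.42393581 168.79458172]
tcp [565.04378954 162.5792452 ]
```

```bash
python3 -m jog '[{"dx":0,"dy":0.008,"dz":0,"wx":0,"wy":0,"wz":-0.0855,"grip":0.25},{"dx":0,"dy":0.008,"dz":0,"wx":0,"wy":0,"wz":-0.0855,"grip":0.25},{"dx":0,"dy":0.008,"dz":0,"wx":0,"wy":0,"wz":-0.0855,"grip":0.25},{"dx":0,"dy":0.008,"dz":0,"wx":0,"wy":0,"wz":-0.0855,"grip":0.25},{"dx":0,"dy":0.008,"dz":0,"wx":0,"wy":0,"wz":-0.0855,"grip":0.25},{"dx":0,"dy":0.008,"dz":0,"wx":0,"wy":0,"wz":-0.0855,"grip":0.25},{"dx":0,"dy":0.008,"dz":0,"wx":0,"wy":0,"wz":-0.0855,"grip":0.25},{"dx":0,"dy":0.008,"dz":0,"wx":0,"wy":0,"wz":-0.0855,"grip":0.25},{"dx":0,"dy":0.008,"dz":0,"wx":0,"wy":0,"wz":-0.0855,"grip":0.25},{"dx":0,"dy":0.008,"dz":0,"wx":0,"wy":0,"wz":-0.0855,"grip":0.25}]'
python3 -m jog '[{"dx":0,"dy":0,"dz":-0.005,"wx":0,"wy":0,"wz":0,"grip":0.25},{"dx":0,"dy":0,"dz":-0.005,"wx":0,"wy":0,"wz":0,"grip":0.25},{"dx":0,"dy":0,"dz":0,"wx":0,"wy":0,"wz":0,"grip":0.25}]'
```

```text
time_s: 9.5
ee_pos: [517.3, 172.4, 23.8]
ee_rot: [180.0, -45.0, -6.8]
force: [1.5, -0.3, 1.0]
gripper_width: 34.3
time_s: 9.8
ee_pos: [516.8, 170.3, 12.7]
ee_rot: [179.8, -44.8, -6.5]
force: [0.3, 0.6, -0.5]
gripper_width: 34.1
```

```bash
python3 -m jog '[{"dx":0.006,"dy":-0.0007,"dz":0.001,"wx":0,"wy":0,"wz":0,"grip":0.25},{"dx":0.006,"dy":-0.0007,"dz":0,"wx":0,"wy":0,"wz":0,"grip":0.25},{"dx":0.006,"dy":-0.0007,"dz":0,"wx":0,"wy":0,"wz":0,"grip":0.25},{"dx":0.006,"dy":-0.0007,"dz":0,"wx":0,"wy":0,"wz":0,"grip":0.25},{"dx":0.006,"dy":-0.0007,"dz":0,"wx":0,"wy":0,"wz":0,"grip":0.25},{"dx":0.006,"dy":-0.0007,"dz":0,"wx":0,"wy":0,"wz":0,"grip":0.25},{"dx":0.004,"dy":-0.0005,"dz":0,"wx":0,"wy":0,"wz":0,"grip":0.25},{"dx":0.004,"dy":-0.0005,"dz":0,"wx":0,"wy":0,"wz":0,"grip":0.25}]'
python3 -m jog '[{"dx":0.004,"dy":-0.0005,"dz":0,"wx":0,"wy":0,"wz":0,"grip":0.25},{"dx":0.004,"dy":-0.0005,"dz":0,"wx":0,"wy":0,"wz":0,"grip":0.25},{"dx":0.004,"dy":-0.0005,"dz":0,"wx":0,"wy":0,"wz":0,"grip":0.25},{"dx":0.004,"dy":-0.0005,"dz":0,"wx":0,"wy":0,"wz":0,"grip":0.25},{"dx":0.004,"dy":-0.0005,"dz":0,"wx":0,"wy":0,"wz":0,"grip":0.25},{"dx":0.004,"dy":-0.0005,"dz":0,"wx":0,"wy":0,"wz":0,"grip":0.25},{"dx":0.004,"dy":-0.0005,"dz":0,"wx":0,"wy":0,"wz":0,"grip":0.25},{"dx":0.004,"dy":-0.0005,"dz":0,"wx":0,"wy":0,"wz":0,"grip":0.25},{"dx":0.003,"dy":-0.0004,"dz":0,"wx":0,"wy":0,"wz":0,"grip":0.25},{"dx":0.002,"dy":-0.0002,"dz":0,"wx":0,"wy":0,"wz":0,"grip":0.25}]'
python3 - <<'E'
from h import *
p=env.state()['ee_pos'];print(p,padf(p))
t=env.grab_frame("top");s=env.grab_frame("side")
o=np.vstack([cv2.resize(t[170:360,200:390],(400,400),interpolation=2),]);p=cv2.resize(s[190:360,200:370],(400,400),interpolation=2)
cv2.imwrite("pics/a4.png",cv2.convertScaleAbs(np.hstack([o,p]),alpha=1.6)[:,:,::-1])
E
```

```text
time_s: 10.6
ee_pos: [561.9, 165.8, 15.0]
ee_rot: [-180.0, -45.0, -6.7]
force: [-0.2, 1.1, 0.4]
gripper_width: 34.0
time_s: 11.6
ee_pos: [598.9, 161.1, 15.0]
ee_rot: [-180.0, -45.0, -6.7]
force: [-1.7, 1.0, -1.0]
gripper_width: 34.1
[598.8509953  161.11826434  15.00022192] [-89.2  -0.8]
```

View pics/a4.png

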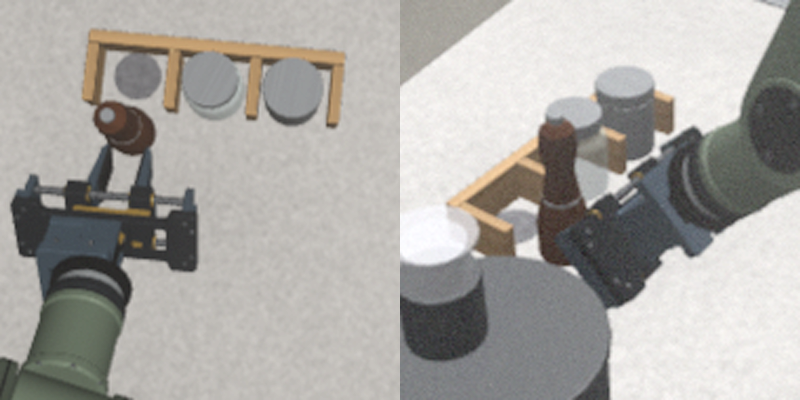

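Mill is upright and centred on the bay mouth: knob at top px (250,225), foot about (262,231). The body's lower right corner is clear of the jar.

```bash
python3 - <<'E'
from h import *
f=lambda x,y:(200+x*.475,170+y*.475)
for p,z in((105,115),151),((131,130),30):
    X=on("top",f(*p),z);print(X,padf(X))
for p,z in((138,76),0),((90,103),45),((170,110),45): X=on("top",f(*p),z);print(X,padf(X))
E
```

```text
[625.82011757 159.37097142 151.        ] [-62.2   0.8]
[625.08651309 154.77713281  30.        ] [-62.4  -3.9]
[687.70806318 150.83909628   0.        ] [ 0.2 -0.1]
[653.1207402  194.86397486  45.        ] [-39.5  39.3]
[642.89138194 111.2868359   45.        ] [-39.4 -44.9]
```

```bash
python3 -m jog '[{"dx":0.004,"dy":-0.0005,"dz":0,"wx":0,"wy":0,"wz":0,"grip":0.25},{"dx":0.004,"dy":-0.0005,"dz":0,"wx":0,"wy":0,"wz":0,"grip":0.25},{"dx":0.004,"dy":-0.0005,"dz":0,"wx":0,"wy":0,"wz":0,"grip":0.25},{"dx":0.004,"dy":-0.0005,"dz":0,"wx":0,"wy":0,"wz":0,"grip":0.25},{"dx":0.004,"dy":-0.0005,"dz":0,"wx":0,"wy":0,"wz":0,"grip":0.25},{"dx":0.004,"dy":-0.0005,"dz":0,"wx":0,"wy":0,"wz":0,"grip":0.25},{"dx":0.004,"dy":-0.0005,"dz":0,"wx":0,"wy":0,"wz":0,"grip":0.25},{"dx":0.004,"dy":-0.0005,"dz":0,"wx":0,"wy":0,"wz":0,"grip":0.25},{"dx":0.004,"dy":-0.0005,"dz":0,"wx":0,"wy":0,"wz":0,"grip":0.25},{"dx":0.004,"dy":-0.0005,"dz":0,"wx":0,"wy":0,"wz":0,"grip":0.25}]'
python3 -m jog '[{"dx":0.003,"dy":-0.0004,"dz":0,"wx":0,"wy":0,"wz":0,"grip":0.25},{"dx":0.003,"dy":-0.0004,"dz":0,"wx":0,"wy":0,"wz":0,"grip":0.25},{"dx":0.003,"dy":-0.0004,"dz":0,"wx":0,"wy":0,"wz":0,"grip":0.25},{"dx":0.002,"dy":-0.0002,"dz":0,"wx":0,"wy":0,"wz":0,"grip":0.25}]'
python3 - <<'E'
from h import *
p=env.state()['ee_pos'];print(p,padf(p))
t=env.grab_frame("top");s=env.grab_frame("side")
o=np.vstack([cv2.resize(t[170:300,200:330],(400,400),interpolation=2),]);p=cv2.resize(s[190:360,200:370],(400,400),interpolation=2)
cv2.imwrite("pics/a5.png",cv2.convertScaleAbs(np.hstack([o,p]),alpha=1.6)[:,:,::-1])
E
```

```text
time_s: 12.7
ee_pos: [638.9, 156.2, 15.0]
ee_rot: [180.0, -45.0, -6.7]
force: [-1.4, 0.1, -0.5]
gripper_width: 34.1
time_s: 13.1
ee_pos: [649.8, 154.7, 15.0]
ee_rot: [-180.0, -45.0, -6.7]
force: [-1.1, 0.7, -0.2]
gripper_width: 34.3
[649.80133207 154.74161912  15.02707167] [-37.9  -0.9]
```

View pics/a5.png

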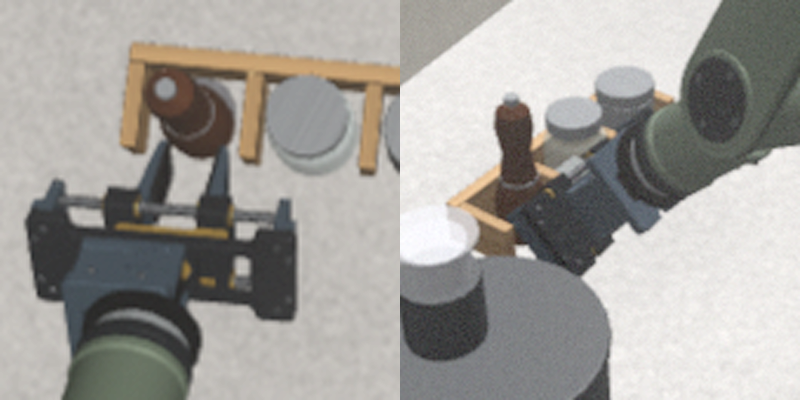

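Mill is in the bay between the fins, about 11 mm short (knob at top px (253.6,198.6)), and the jar is clear. I'll creep until it meets the rail.

```bash
python3 - <<'E'
from h import *
X=on("top",(200+165*.325,170+88*.325),151);print(X,padf(X))
E
python3 -m jog '[{"dx":0.002,"dy":-0.0002,"dz":0,"wx":0,"wy":0,"wz":0,"grip":0.25},{"dx":0.002,"dy":-0.0002,"dz":0,"wx":0,"wy":0,"wz":0,"grip":0.25},{"dx":0.002,"dy":-0.0002,"dz":0,"wx":0,"wy":0,"wz":0,"grip":0.25}]'
python3 -m jog '[{"dx":0.001,"dy":-0.0001,"dz":0,"wx":0,"wy":0,"wz":0,"grip":0.25},{"dx":0.001,"dy":-0.0001,"dz":0,"wx":0,"wy":0,"wz":0,"grip":0.25}]'
```

```text
[676.94494411 151.21448644 151.        ] [-10.5  -1.1]
time_s: 13.5
ee_pos: [655.6, 154.2, 15.0]
ee_rot: [-180.0, -45.0, -6.7]
force: [-1.4, 0.2, 0.0]
gripper_width: 34.4
time_s: 13.7
ee_pos: [657.6, 154.0, 15.0]
ee_rot: [-180.0, -45.0, -6.7]
force: [-2.3, 0.8, 0.4]
gripper_width: 34.3
```

Estimated -3 mm, well inside the tolerance. Back straight off and check.

```bash
python3 -m jog '[{"dx":-0.003,"dy":0.0004,"dz":0,"wx":0,"wy":0,"wz":0,"grip":0.25},{"dx":-0.008,"dy":0.001,"dz":0,"wx":0,"wy":0,"wz":0,"grip":0.25},{"dx":-0.015,"dy":0.0018,"dz":0,"wx":0,"wy":0,"wz":0,"grip":0.25},{"dx":-0.02,"dy":0.0024,"dz":0,"wx":0,"wy":0,"wz":0,"grip":0.25},{"dx":-0.02,"dy":0.0024,"dz":0.005,"wx":0,"wy":0,"wz":0,"grip":0.25},{"dx":-0.02,"dy":0.0024,"dz":0.01,"wx":0,"wy":0,"wz":0,"grip":0.25},{"dx":-0.01,"dy":0.001,"dz":0.01,"wx":0,"wy":0,"wz":0,"grip":0.25},{"dx":0,"dy":0,"dz":0,"wx":0,"wy":0,"wz":0,"grip":0.25},{"dx":0,"dy":0,"dz":0,"wx":0,"wy":0,"wz":0,"grip":0.25}]'
python3 - <<'E'
from h import *
t=env.grab_frame("top");s=env.grab_frame("side")
o=np.vstack([cv2.resize(t[170:300,200:330],(400,400),interpolation=2),]);p=cv2.resize(s[190:320,200:330],(400,400),interpolation=2)
cv2.imwrite("pics/a6.png",cv2.convertScaleAbs(np.hstack([o,p]),alpha=1.6)[:,:,::-1])
t0=cv2.imread("pics/top0.png")[:,:,::-1]
for n,(y0,y1,x0,x1) in dict(jar=(190,230,286,316),tin=(195,232,324,354),bowl=(225,320,80,190),spat=(190,325,490,530)).items():
    A,B=[cv2.GaussianBlur(q[y0:y1,x0:x1].mean(2).astype(np.float32),(3,3),0) for q in(t0,t)];print(n,cv2.phaseCorrelate(A,B),abs(A-B).mean())
E
```

```text
time_s: 14.6
ee_pos: [561.8, 165.8, 40.5]
ee_rot: [-179.9, -45.0, -6.7]
force: [0.2, -0.6, -0.2]
gripper_width: 33.9
jar ((0.029775302169328555, 0.011483840426098624), 0.9897609381874403) 4.886285
tin ((-0.06049894134132394, -0.009625316992178057), 1.011086771239837) 4.915559
bowl ((-0.0008447650118057481, -0.007456421445056094), 1.0020501751866606) 4.2058587
spat ((-0.04994635558804106, 0.4780991134275183), 0.992602462415342) 5.3204436
```

View pics/a6.png

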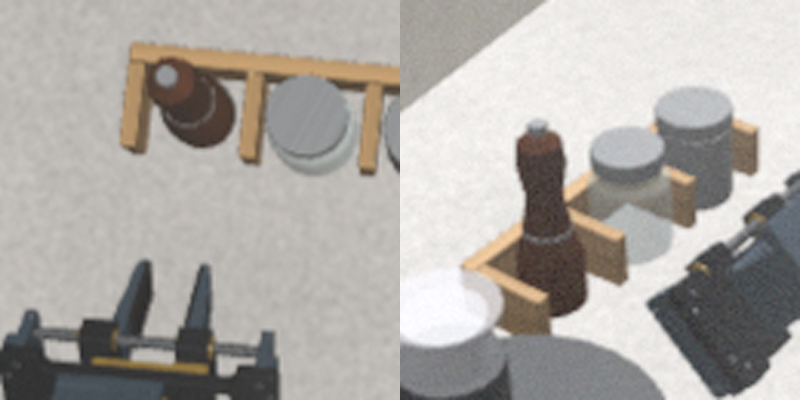

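Mill is upright in the left bay with its foot close to the rail and the fins clear on both sides. The knob is at top px (254,194.4) and the hand is well clear.

```bash
python3 - <<'E'
from h import *
f=lambda x,y:(200+x*.325,170+y*.325); g=lambda x,y:(200+x*.325,190+y*.325)
X=on("top",f(166,76),151);print(X,padf(X)); T=tri(f(166,76),g(138,126));print(T,padf(T[0]))
Y=on("top",f(203,112),30);print(Y,padf(Y))
print(on("top",f(250,66),45),padf(on("top",f(250,66),45)),padf(on("top",f(140,58),45)))
E
```

```text
[684.67030612 150.45188991 151.        ] [-2.7 -0.9]
(array([684.07658767, 150.28424407, 148.78468444]), np.float64(2.2913924919139075)) [-3.3 -1.1]
[681.73902061 145.36414703  30.        ] [-5.  -6.3]
[711.21876791 108.70926425  45.        ] [ 28.7 -39.1] [27.7 40.5]
```

```bash
python3 -c "
from workcell import env
print(env.job_done())"
```

```text
the job is handed in; nothing more can be done
None
```

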